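Empty the catch tray, then draw out the sprung stop rod to its mark and hold it

ROBOT

A 6-joint arm with a two-finger parallel gripper is mounted at the origin on a cart in front of the work surface, level with it; the furniture and walls round the work are solid. World frame = base frame: x ahead of the robot, y to its left, z up, the work surface at z = 0. Lengths are in m, angles in rad, forces in N, time in s.
With the tool pointing down it reaches from about 0.325 to 0.775 m from the base axis. Payload 9.3 kg.
Tool frame: the origin (TCP) lies midway between the tips of the shut fingers; the grasp point (between the pads) lies behind it (robot.hold_point_z is the z of the grasp point in the tool frame, in m); z points along the fingers, y is the direction in which the jaws open and shut (so a half turn about z gives the same grasp; the last joint's range is limited). The gripper opens to 85 mm and grips with 20 to 120 N. Pads are 22 mm wide; open, the fingers measure 114 mm over their backs; the gripper's body (76 mm by 85 mm) begins 54 mm behind the grasp point. The pads swing forward as they close: fully open they stand 13 mm farther back than shut.
Start: joints at [-1.47, 0.259, 0.021, 1.334, 0, 1.418], TCP at [0.138, -0.532, 0.231] pointing down, gripper open.
Joint ranges: [-3.04, 3.04], [-0.91, 1.82], [-1.04, 1.36], [-1.92, 1.95], [-1.52, 1.45], [-3.14, 3.14]. Speed limits (rad/s): [2.22, 2.22, 2.79, 3.14, 3.14, 3.14].

INTERFACE

Orientations are given as a unit quaternion [x, y, z, w].
In Python, from bench import robot, imaging, order gives the robot as it stands.
- The arm moves only by the tool step_arm, never from a script. Its argument "targets" is text: rows parted by semicolons, each of 7 numbers parted by spaces: the turn, a rotation vector about the world's x, y, z in rad, then the shift along the world's x, y, z in mm, then the opening, from -1 (shut) to 1 (fully open). In form: wx wy wz x y z grip; .... A call has 1 to 10 rows; each row shifts and turns the pose as measured when the row begins; what a row does not reach is not made up. A row lasts 1/10 s, in which the tool goes at most 50 mm and 8.59 degrees, less where a joint would pass 70% of its speed; a pose out of reach is approached as far as the arm can. A call is refused whole if a number of a shift passes 50 or a number of a turn 0.15, either way. A call with a gripper value outside its range is refused whole. The fingers move at their own pace and stop on an object; the grip force is fixed at half the most. Time passes only in rows, so rows that do not move let the fingers close. It gives the time, the measured TCP pose, the force and the opening at its end, in the units of the state.
- robot.sense(): the state, without advancing time (a new reading comes with each control period).
- imaging.capture(name): name is "side" or "top" or "wrist"; returns the picture (384x512x3 uint8, red, green, blue); there is no depth.
- imaging.camera_model(name): a dict with "mtx" (3x3 intrinsics, pixels), "D" ([k1, k2, p1, p2, k3] as OpenCV has them; the pictures are not rectified), "position" and "rotation" of the camera in the world. Camera axes: x right, y down, z forward; pixel columns grow to the right and rows downward; lengths in m; the calibration is good to about 2 mm. A picture is of the moment at which its call begins: read the wrist's pose just before it. camera_model takes no time and is no camera call; for the wrist camera it gives the pose at the moment of the call.
- order.finish_job(): hands the job in, once; it reports no verdict.
Trained networks look in the newest picture that a camera, given by its name, has taken for a name from the list of things; names that differ only in an ending like _2 or _b are one class to them, and where a whole thing is asked for, a point or a joint stands for the part that bears it (a point fixed in the world has none). Each returns a list of dicts, best first, with "confidence" (0 to 1); they miss things now and then, are a little off and sometimes report something else, mostly with a low value. They report only what shows in the picture. A call takes as long as a camera call. They do not tell look-alikes from the thing itself.
- imaging.regions_of(camera, label): "region" (384x512 bool, what is visible of it) and "at" ([column, row] as shares, 0 to 1, of the picture: columns of its width, rows of its height, amid what is visible of it).
- imaging.place_of(camera, label): "at" ([column, row] as shares, 0 to 1, of the picture: columns of its width, rows of its height: a listed point, or the origin of a listed thing).
The state is a dict: "time": time; "q": joint angles; "joint_vel": joint speeds; "tau": joint torques, N m; "eef_pos": TCP position; "orientation": TCP orientation; "force": force on the tool from outside, world axes, zero at the start; "torque": the same for the moment, N m; "width": finger opening in m.
Only numpy, scipy, OpenCV 4.12 (cv2) and the standard library are available. Lean on these libraries where they do the work, as an engineer would, in place of code of your own. Each camera call takes 0.05 s, during which the arm holds its last target.

TASK

Collect the two finished aluminium blocks from the cut-off unit's catch tray into the blue tote. Then pull the unit's sprung stop rod out by its black knob until the yellow pointer is level with the red mark clip on the scale, and finish holding it there (do not let go, the spring would draw it back in). Leave the tape roll, the brass coupling and the marker alone.

Things in the scene. Friction and masses are not known exactly. Their poses are not given: they have to be found in the camera images.
- cutoff_unit: bench cut-off unit, fixed: grey base plate 134 (x) x 176 (y) mm, 8 mm thick; origin on the worktop, z up. On its -x side the catch tray, on its +x side the stop rod's barrel along y, with a blue feed head (32 x 40 mm, top 52 mm above the worktop) at its +y end and a scale rail (6 mm thick, along y at x = +62 mm, top 50 mm above the worktop) behind it.
- tray_floor (a point): centre of the catch tray's black rubber floor, 11 mm above the worktop; inside 76 (unit's x) x 162 (unit's y) mm, steel walls 3 mm thick whose tops are 11 mm above this floor
- barrel_mouth (a point): centre of the mouth of the aluminium barrel (22 mm diameter, axis 38 mm above the worktop), at x = +45 mm, y = -55 mm in the unit's frame; the stop rod slides out of it along the unit's -y
- stop_rod (a joint): how far the stop rod is drawn out of the barrel, in m: 0 fully in, 0.085 at its end stop. An inner spring pulls it back in: about 3 N at 0, rising by 0.7 N per 10 mm (about 8 N at 0.07).
- pull_knob (a point): black knob on the rod's end; origin mid-grip, 38 mm above the worktop, 35 mm outside the barrel mouth when the rod is fully in; moves with the rod along the unit's -y. Grip 24 mm wide (x), 30 mm along the rod (y), 26 mm high, free at both sides and above; round flange 36 mm across, 6 mm thick at its outer (-y) end. Axes as the unit's.
- pointer (a point): tip of the yellow pointer that stands up through the slot of the barrel and moves with the rod (135 mm behind the knob's origin), 64 mm above the worktop; level with the mark when it has the same y in the unit's frame as the mark clip
- mark_clip: red mark clip fixed on the scale rail, 12 x 12 mm with a 3 mm thick upright blade, its top 65 mm above the worktop; origin at the middle of its underside, under the blade. Axes as the unit's. It stands so that the rod has to be drawn out 30 to 70 mm from fully in.
- block_a: finished aluminium block (with a dark groove), 25 (x) x 40 (y) x 21 mm high with two small screws on top (solid to 18 mm), about 0.11 kg, lying in the catch tray on the tray floor; origin at the centre of its underside
- block_b: finished aluminium block (no groove), 25 (x) x 40 (y) x 21 mm high with two small screws on top (solid to 18 mm), about 0.11 kg, lying in the catch tray on the tray floor; origin at the centre of its underside
- tote: blue open tote, loose, 120 (x) x 100 (y) x 40 mm high, walls 4 mm, floor 4 mm thick; about 0.4 kg; origin at the centre of its underside. Furniture near the work: right of y = -0.33 m a machine housing 0.21 m high with a pot on it (to 0.25 m); left of y = +0.29 m an instrument 0.31 m high; behind x = 0.53 m at y 0.11 to 0.27 m a drawer unit 0.14 m high
- tape_roll: bystander: roll of beige tape lying flat, 68 mm across, 19 mm high; origin at the centre of its underside
- brass_coupling: bystander: brass coupling standing upright, 22 mm across, 25 mm high; origin at the centre of its underside
- marker: bystander: marker pen with blue cap, 12 x 130 x 15 mm, lying along its y; origin at the centre of its underside
Things that resemble listed ones, but are neither listed nor needed, are in the scene too. Leave any brown or pink look-alike of the block_b alone.

How it is judged:
By the outcome, as a careful person would: the job done as asked, in the order asked, and still so for the second after the job is handed in, while the arm keeps its last pose, push and grip.
It also fails if it takes over 67 s, if anything falls off the work surface, if the arm or the gripper's body presses on something with over 40 N, if the wrist force passes 120 N, or if a joint passes its speed limit or range.

## Working session

There is one attempt and no reset: what is moved stays moved. The work goes in short steps, Python scripts to look and compute and a tool call to move; the robot and the scene stay as the last step left them, time stands still between calls to the robot, and variables do not carry over. Pictures are saved under pics/ and viewed, and the job is handed in when it is done.

Besides the shell and the picture viewer there is one more tool, called after ">>>" as name(argument=value, ...) on one line, values as JSON. step_arm: Moves the arm, as the interface text tells. Its arguments: {"type":"object","properties":{"targets":{"type":"string"}},"required":["targets"]}

```bash
ls; mkdir -p pics
cat > h.py <<'E'
import numpy as np,cv2
from bench import robot,imaging,order
from scipy.spatial.transform import Rotation as R
def cam(n):
    m=imaging.camera_model(n); return np.array(m['mtx']),np.array(m['D'],float),np.array(m['position']),np.array(m['rotation'])
def rot(r):
    r=np.array(r); return r if r.shape==(3,3) else R.from_quat(r).as_matrix()
def ray(c,px):
    K,D,p,r=c; r=rot(r)
    u=cv2.undistortPoints(np.array([[px]],float),K,D)[0,0]
    return p,r@np.array([u[0],u[1],1])
def at_z(c,px,z):
    p,d=ray(c,px); return p+d*(z-p[2])/d[2]
def proj(c,X):
    K,D,p,r=c; r=rot(r)
    X=(np.atleast_2d(X)-p)@r
    rv=np.zeros(3); return cv2.projectPoints(X,rv,rv,K,D)[0][:,0]
def save(n,img): cv2.imwrite('pics/%s.png'%n,img[...,::-1])
def tri(obs):
    A=np.zeros((3,3));b=np.zeros(3)
    for c,px in obs:
        p,d=ray(c,px); d=d/np.linalg.norm(d); M=np.eye(3)-np.outer(d,d); A+=M;b+=M@p
    return np.linalg.solve(A,b)
E
python3 - <<'E'
from h import *
s=robot.sense();print(s['time'],s['eef_pos'],s['orientation'],s['width'],s['force'],robot.hold_point_z)
for n in ['side','top']:
    im=imaging.capture(n);save(n+'0',im)
    print(n,imaging.camera_model(n))
    c=cam(n)
    for l in ['cutoff_unit','tray_floor','barrel_mouth','pull_knob','pointer','mark_clip','block_a','block_b','tote','tape_roll','brass_coupling','marker']:
        r=imaging.place_of(n,l)
        print(l,[(np.round(np.array(x['at'])*[512,384],1).tolist(),round(x['confidence'],2)) for x in r[:4]])
print(robot.sense()['time'])
E
```

```text
pics
0.0 [ 0.13804607 -0.53211322  0.23066056] [ 9.91959231e-01  1.26556072e-01  2.20227512e-06 -6.66898435e-04] 0.08571059070746465 [-0.22938744  0.30086203  0.9627395 ] -0.0187
side {'mtx': array([[412.84187264,   0.        , 259.59540441],
       [  0.        , 412.84187264, 191.02540674],
       [  0.        ,   0.        ,   1.        ]]), 'D': array([-0.08114144,  0.        ,  0.        ,  0.        ,  0.        ]), 'position': array([ 0.40408503, -0.85477978,  0.68151139]), 'rotation': array([ 0.89232711, -0.03846643,  0.01495323, -0.44949868])}
cutoff_unit [([247.9, 173.8], 0.75)]
tray_floor [([240.5, 168.9], 0.97)]
barrel_mouth []
pull_knob [([262.6, 183.1], 0.48), ([238.4, 180.2], 0.48)]
pointer [([234.5, 179.2], 0.36)]
mark_clip [([270.1, 159.1], 0.59)]
block_a [([237.3, 180.7], 0.68), ([234.1, 227.2], 0.58)]
block_b [([237.3, 180.7], 0.68), ([234.1, 227.2], 0.58)]
tote [([250.7, 257.6], 0.86)]
tape_roll [([318.4, 234.7], 0.53)]
brass_coupling []
marker [([209.2, 251.4], 0.6), ([262.8, 175.0], 0.57), ([247.4, 174.8], 0.46)]
top {'mtx': array([[466.37855618,   0.        , 2
[... 164 characters left out ...]
,  0.       ,  0.       ]), 'position': array([ 0.3606734 , -0.05978108,  1.01875732]), 'rotation': array([ 0.70674114, -0.70565548,  0.02707895, -0.04282564])}
cutoff_unit [([173.7, 201.0], 0.7)]
tray_floor [([164.2, 204.7], 0.73)]
barrel_mouth [([195.3, 177.9], 0.89)]
pull_knob [([209.8, 181.2], 0.83)]
pointer []
mark_clip [([173.4, 165.0], 0.58)]
block_a [([150.5, 206.4], 0.8), ([238.7, 218.9], 0.63), ([273.7, 219.2], 0.62), ([182.5, 210.3], 0.49)]
block_b [([150.5, 206.4], 0.8), ([238.7, 218.9], 0.63), ([273.7, 219.2], 0.62), ([182.5, 210.3], 0.49)]
tote [([329.6, 208.3], 0.79)]
tape_roll [([300.1, 127.7], 0.73)]
brass_coupling [([375.7, 153.4], 0.44)]
marker [([309.3, 247.4], 0.78)]
1.3
```

Run:
```python
import cv2
a=cv2.imread('pics/top0.png')
cv2.imwrite('pics/top0c.png',cv2.resize(a[130:290,110:400],None,fx=2.75,fy=2.75,interpolation=cv2.INTER_CUBIC))
a=cv2.imread('pics/side0.png')
cv2.imwrite('pics/side0c.png',cv2.resize(a[120:290,180:350],None,fx=3.5,fy=3.5,interpolation=cv2.INTER_CUBIC))
```

```text
(no output)
```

View pics/top0c.png

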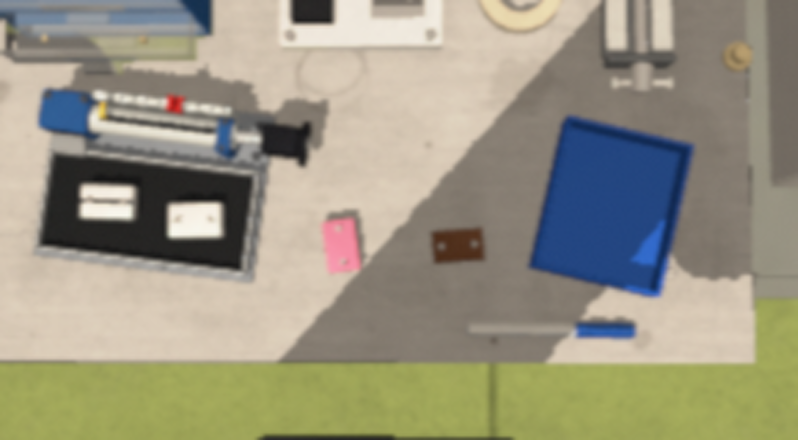

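View pics/side0c.png

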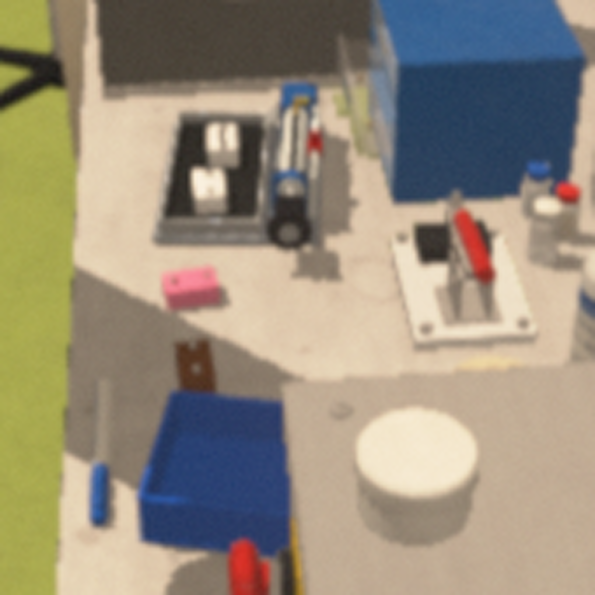

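View pics/top0.png

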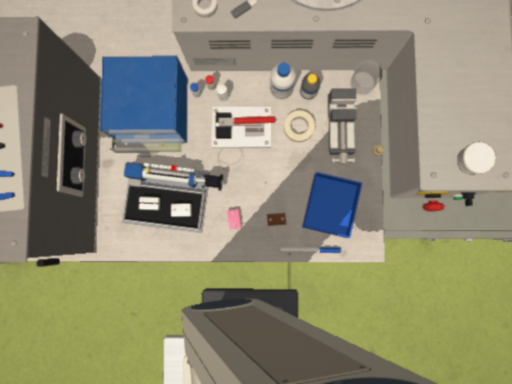

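Run:
```python
from h import *
t=cam('top');s=cam('side')
for n,p,z in [('tray',(164.2,204.7),.011),('mouth',(195.3,177.9),.038),('knob',(209.8,181.2),.038),('mark',(173.4,165),.05),('A',(150.5,206.4),.011),('Atop',(149,203.5),.03),('Btop',(181,210),.03),('B',(182.5,210.3),.011),('tote',(329.6,208.3),0),('pink',(234,219),.0),
 ('trA',(130,185.3),.022),('trB',(205.3,191.8),.022),('trC',(199.1,228.2),.022),('trD',(125.3,220.2),.022),
 ('toteA',(110+568/2.75,130+118/2.75),.04),('toteB',(110+692/2.75,130+145/2.75),.04),('toteC',(110+660/2.75,130+294/2.75),.04),('toteD',(110+531/2.75,130+267/2.75),.04)]:
    print(n,np.round(at_z(t,p,z),4))
print('side');
for n,p,z in [('tray',(240.5,168.9),.011),('tote',(250.7,257.6),0),('knob',(262.6,183.1),.038),('mark',(270.1,159.1),.05),('B',(237.3,180.7),.011)]:
    print(n,np.round(at_z(s,p,z),4))
```

```text
tray [0.432  0.1606 0.011 ]
mouth [0.4872 0.0895 0.038 ]
knob [0.4802 0.0584 0.038 ]
mark [0.5131 0.1344 0.05  ]
A [0.4282 0.1905 0.011 ]
Atop [0.4332 0.1892 0.03  ]
Btop [0.4193 0.1202 0.03  ]
B [0.4198 0.1204 0.011 ]
tote [ 0.4253 -0.1996  0.    ]
pink [0.4016 0.009  0.    ]
trA [0.4732 0.2336 0.022 ]
trB [0.4591 0.0698 0.022 ]
trC [0.3809 0.0821 0.022 ]
trD [0.3977 0.2416 0.022 ]
toteA [ 0.4976 -0.1676  0.04  ]
toteB [ 0.4767 -0.262   0.04  ]
toteC [ 0.3631 -0.2357  0.04  ]
toteD [ 0.3834 -0.1384  0.04  ]
side
tray [0.4261 0.1614 0.011 ]
tote [ 0.4331 -0.1903  0.    ]
knob [0.4813 0.0458 0.038 ]
mark [0.5117 0.1453 0.05  ]
B [0.4144 0.1019 0.011 ]
```

>>> step_arm(targets="0 0 0 0 0 45 1; 0 0 -0.1 20 25 30 1; 0 0 -0.1 28 40 0 1; 0 0 -0.1 28 40 0 1; 0 0 -0.05 28 40 0 1; 0 0 0 28 40 0 1; 0 0 0 28 40 0 1; 0 0 0 20 45 0 1; 0 0 0 20 45 0 1; 0 0 0 20 45 0 1")

```text
time: 2.3
eef_pos: [0.3589, -0.166, 0.3061]
orientation: [0.998, -0.061, 0.003, -0.002]
force: [1.1, 0.4, -0.4]
width: 0.085
```

>>> step_arm(targets="0 0 0 10 48 -5 1; 0 0 0 10 48 -5 1; 0 0 0 10 48 -5 1; 0 0 0 5 48 -5 1; 0 0 0 5 48 -5 1; 0 0 0 0 40 -5 1; 0 0 0 0 5 0 1")

```text
time: 3.0
eef_pos: [0.3942, 0.0771, 0.2767]
orientation: [0.999, -0.025, 0.005, -0.022]
force: [-0.0, -0.2, 0.3]
width: 0.0853
```

```bash
python3 - <<'E'
from h import *
import pickle
s=robot.sense();c=cam('wrist');im=imaging.capture('wrist');save('w1',im)
pickle.dump((c,im),open('w1.pkl','wb'))
print(s['eef_pos'],R.from_quat(s['orientation']).as_matrix()[:,1],c[2],rot(c[3])[:,2])
for l,z in [('tray_floor',.011),('barrel_mouth',.038),('pull_knob',.038),('pointer',.064),('mark_clip',.05),('block_a',.011)]:
    for x in imaging.place_of('wrist',l)[:4]:
        px=np.array(x['at'])*[512,384]; print(l,px.round(1),round(x['confidence'],2),at_z(c,px,z).round(4))
E
python3 -c "
import cv2;cv2.imwrite('pics/w1c.png',cv2.resize(cv2.imread('pics/w1.png'),(800,600)))"
```

```text
[0.39423611 0.07705772 0.27671208] [-0.04904729 -0.99777976 -0.04505451] [0.46003315 0.06742879 0.41823017] [-0.2536673   0.05635326 -0.9656486 ]
tray_floor [202.7 135.5] 0.83 [0.4339 0.1614 0.011 ]
pull_knob [277.8  93.4] 0.59 [0.4826 0.0569 0.038 ]
pointer [165.6  73.4] 0.82 [0.5106 0.1862 0.064 ]
mark_clip [211.   74.7] 0.54 [0.5076 0.1358 0.05  ]
block_a [231.5 142.7] 0.9 [0.4222 0.1221 0.011 ]
block_a [311.2 152. ] 0.88 [0.4047 0.0127 0.011 ]
block_a [182. 135.] 0.76 [0.4361 0.1904 0.011 ]
block_a [376.6 150.3] 0.62 [ 0.4035 -0.0768  0.011 ]
```

View pics/w1c.png

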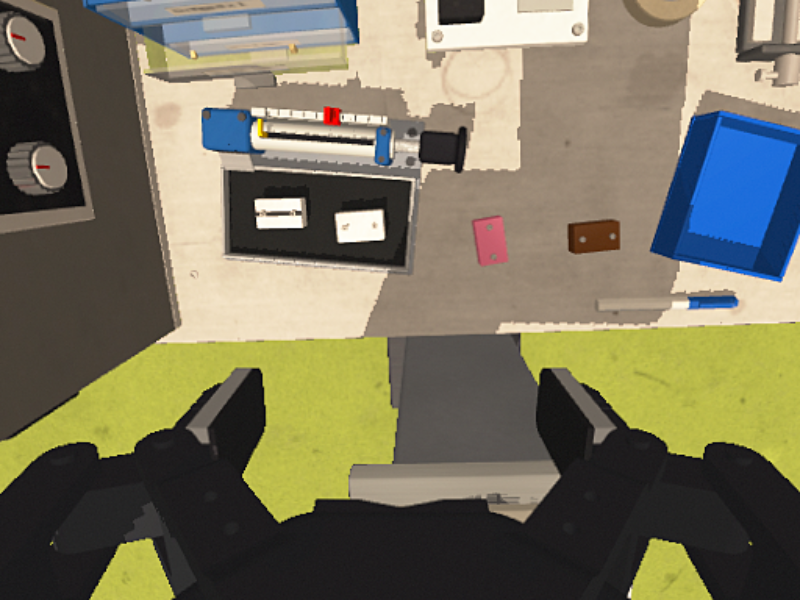

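Run:
```python
from h import *
import pickle
c,im=pickle.load(open('w1.pkl','rb'))
m=(im.min(2)>150).astype(np.uint8)
x0,y0=145,105
sub=m[112:165,146:262]
sub=cv2.morphologyEx(sub,cv2.MORPH_CLOSE,np.ones((5,5)))
n,l,st,ce=cv2.connectedComponentsWithStats(sub)
for i in range(1,n):
    if 200<st[i,4]<2000:
        ys,xs=np.where(l==i); 
        W=np.array([at_z(c,(x+146,y+112),.029)[:2] for x,y in zip(xs,ys)])
        r=cv2.minAreaRect((W*1000).astype(np.float32)); print(st[i],np.round(r[0],1),np.round(r[1],1),round(r[2],1),W.mean(0).round(4))
# tray corners
px=np.array([(225,168),(416,178),(410,270),(224,258)])*.64
Q=np.array([at_z(c,p,.022) for p in px]);print(Q.round(4),Q.mean(0))
save('bl',cv2.resize(im[105:175,130:270],None,fx=5,fy=5,interpolation=cv2.INTER_CUBIC))
```

```text
[ 17  15  31  19 560] [436.1 190.6] [40.1 23.8] 87.2 [0.4361 0.1904]
[ 69  22  31  21 572] [421.6 121.9] [25.1 39.9] 1.6 [0.4216 0.1217]
[[0.4756 0.2348 0.022 ]
 [0.4586 0.0723 0.022 ]
 [0.3803 0.0808 0.022 ]
 [0.3981 0.2468 0.022 ]] [0.42813376 0.1587069  0.022     ]
```

View pics/bl.png

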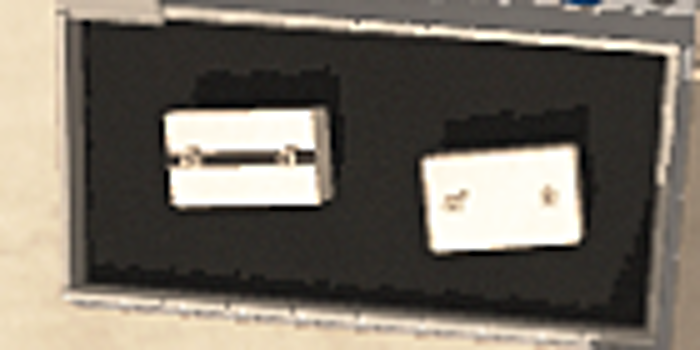

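>>> step_arm(targets="0 0 0 14 40 -40 0.25; 0 0 0 14 40 -45 0.25; 0 0 0 12 30 -45 0.25; 0 0 0 2 3 -40 0.25; 0 0 0 0 0 -10 0.25; 0 0 0 0 0 0 0.25")

```text
time: 3.95
eef_pos: [0.4336, 0.1122, 0.1099]
orientation: [0.999, 0.004, 0.008, -0.045]
force: [0.5, 0.0, 0.4]
width: 0.0533
```

```bash
cat > st.py <<'E'
from h import *
s=robot.sense();M=R.from_quat(s['orientation']).as_matrix()
print('t',s['time'],'pos',np.round(np.array(s['eef_pos'])*1000,1),'y',M[:,1].round(3),'z',M[:,2].round(3),'w',s['width'].round(4),'F',s['force'].round(1),'q',np.round(s['q'],2), 'v',np.abs(s['joint_vel']).max().round(3))
z=M[:,2];print('untilt rotvec',np.cross(z,[0,0,-1]).round(3),'yaw of y deg',np.degrees(np.arctan2(M[1,1],M[0,1])).round(2))
E
python3 st.py
```

```text
Traceback (most recent call last):
  File "st.py", line 3, in <module>
    print('t',s['time'],'pos',np.round(np.array(s['eef_pos'])*1000,1),'y',M[:,1].round(3),'z',M[:,2].round(3),'w',s['width'].round(4),'F',s['force'].round(1),'q',np.round(s['q'],2), 'v',np.abs(s['joint_vel']).max().round(3))
                                                                                                                  ^^^^^^^^^^^^^^^^
AttributeError: 'float' object has no attribute 'round'
```

```bash
sed -i "s/s\['width'\].round(4)/round(s['width'],4)/; s/s\['force'\].round/np.array(s['force']).round/" st.py; python3 st.py
```

```text
t 3.95 pos [433.6 112.2 109.9] y [ 0.008 -0.996 -0.089] z [ 0.016  0.089 -0.996] w 0.0533 F [0.5 0.  0.4] q [ 0.01  0.14 -0.46  0.95  0.09  3.14] v 0.01
untilt rotvec [-0.089  0.016  0.   ] yaw of y deg -89.54
```

>>> step_arm(targets="0 0 0.149 0 0 10 0.25; 0 0 0.149 0 5 5 0.25; -0.04 0 0.149 0 10 0 0.25; -0.04 0 0.145 0 10 0 0.25; 0 0 0.149 0 10 0 0.25; 0 0 0.149 0 10 0 0.25; 0 0 0.149 0 10 0 0.25; 0 0 0.149 0 10 0 0.25; 0 0 0.149 0 10 0 0.25; 0 0 0.149 0 0 0 0.25")

```text
time: 4.95
eef_pos: [0.4399, 0.1851, 0.136]
orientation: [0.732, 0.682, -0.007, 0.001]
force: [0.6, 0.1, -0.9]
width: 0.0534
```

>>> step_arm(targets="0 0 0.149 0 0 0 0.25; 0 0 0.149 0 0 0 0.25; 0 0 0.149 0 0 0 0.25; 0 0 0.149 0 0 0 0.25; 0 0 0.149 0 0 0 0.25; 0 0 0.149 0 0 0 0.25; 0 0 0.149 0 0 0 0.25; 0 0 0.149 0 0 0 0.25; 0 0 0.149 0 0 0 0.25; 0 0 0.1 0 0 0 0.25")

```text
time: 5.95
eef_pos: [0.4467, 0.1815, 0.149]
orientation: [0.094, 0.996, 0.002, 0.011]
force: [0.9, -0.1, -0.7]
width: 0.0538
```

```bash
python3 st.py
```

```text
t 5.95 pos [446.7 181.5 149. ] y [0.187 0.982 0.005] z [ 0.021  0.001 -1.   ] w 0.0538 F [ 0.9 -0.1 -0.7] q [ 0.21  0.17 -0.31  1.07 -0.    0.4 ] v 1.026
untilt rotvec [-0.001  0.021  0.   ] yaw of y deg 79.22
```

>>> step_arm(targets="0 0.01 0.1 -6 5 -30 0.25; 0 0.01 0.03 -4 4 -30 0.25; 0 0 0 0 0 -20 0.25; 0 0 0 0 0 0 0.25")

```text
time: 6.35
eef_pos: [0.4404, 0.1893, 0.0726]
orientation: [0.027, 1.0, 0.003, 0.005]
force: [-0.0, -0.3, 0.3]
width: 0.0532
```

```bash
python3 st.py
python3 - <<'E'
from h import *
im=imaging.capture('wrist');save('w2',cv2.resize(im,(768,576)))
c=cam('wrist');print(proj(c,[[.436,.1905,.029],[.4216,.1217,.029]])*1.5)
E
```

```text
t 6.35 pos [440.4 189.3  72.6] y [0.053 0.999 0.006] z [ 0.011  0.005 -1.   ] w 0.0532 F [-0.  -0.3  0.3] q [ 0.23  0.24 -0.44  0.88  0.    0.28] v 0.048
untilt rotvec [-0.005  0.011  0.   ] yaw of y deg 86.95
[[385.00270047 306.74731452]
 [226.49977674 283.76425287]]
```

View pics/w2.png

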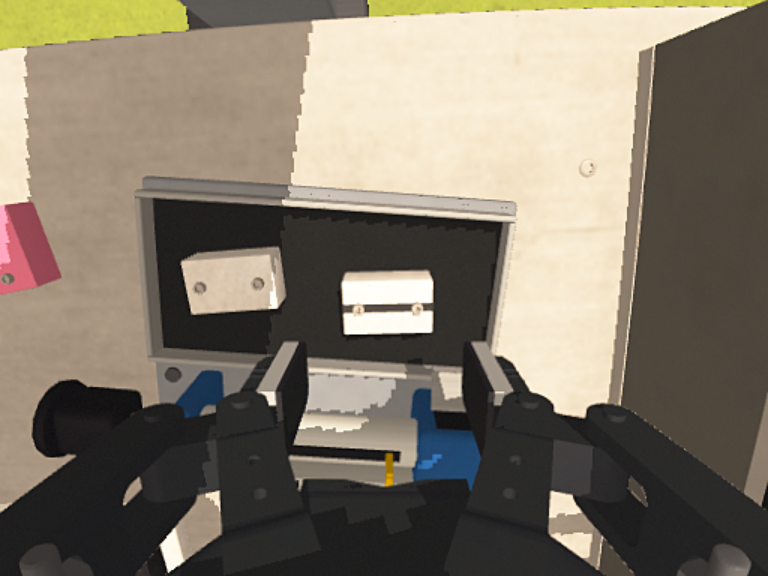

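>>> step_arm(targets="0 0.01 0 -4 1 -25 0.25; 0 0 0 0 0 -25 0.25; 0 0 0 0 0 -9 0.25; 0 0 0 0 0 0 0.25")

```text
time: 6.8
eef_pos: [0.4424, 0.1906, 0.0204]
orientation: [0.028, 1.0, 0.004, 0.006]
force: [-0.3, 0.1, 0.7]
width: 0.0531
```

```bash
python3 st.py
```

```text
t 6.8 pos [442.4 190.6  20.4] y [0.056 0.998 0.009] z [ 0.013  0.008 -1.   ] w 0.0531 F [-0.3  0.1  0.7] q [ 0.23  0.3  -0.51  0.74  0.    0.29] v 0.027
untilt rotvec [-0.008  0.013  0.   ] yaw of y deg 86.78
```

>>> step_arm(targets="0.008 0.013 0 -7 0 0 0.25; 0 0 0 -1 0 -8 0.25; 0 0 0 0 0 0 0.25")

```text
time: 7.1
eef_pos: [0.4358, 0.1908, 0.0153]
orientation: [0.029, 1.0, 0.009, 0.001]
force: [0.5, -0.5, 1.1]
width: 0.0532
```

```bash
python3 st.py
```

```text
t 7.1 pos [435.8 190.8  15.3] y [0.057 0.998 0.018] z [ 0.003  0.018 -1.   ] w 0.0532 F [ 0.5 -0.5  1.1] q [ 0.23  0.3  -0.53  0.73  0.02  0.28] v 0.033
untilt rotvec [-0.018  0.003  0.   ] yaw of y deg 86.73
```

>>> step_arm(targets="-0.018 0 0 0 0 -2 0.25; 0 0 0 0 0 0 -1; 0 0 0 0 0 0 -1; 0 0 0 0 0 0 -1; 0 0 0 0 0 0 -1; 0 0 0 0 0 0 -1")

```text
time: 7.7
eef_pos: [0.4364, 0.1911, 0.0143]
orientation: [0.028, 1.0, -0.001, 0.002]
force: [-0.1, -1.1, 2.3]
width: 0.0385
```

```bash
python3 st.py
```

```text
t 7.7 pos [436.4 191.1  14.3] y [ 0.057  0.998 -0.002] z [ 0.005 -0.002 -1.   ] w 0.0385 F [-0.1 -1.1  2.3] q [ 0.24  0.31 -0.52  0.74 -0.    0.29] v 0.001
untilt rotvec [0.002 0.005 0.   ] yaw of y deg 86.76
```

>>> step_arm(targets="0 0 0 0 0 30 -1; 0 0 0 0 0 40 -1; 0 0 0 0 0 35 -1; 0 0 -0.03 2 -40 10 -1; 0 0 -0.03 2 -48 0 -1; 0 0 -0.03 2 -48 0 -1; 0 0 -0.03 2 -48 0 -1; 0 0 -0.03 2 -48 0 -1; 0 0 0 2 -48 0 -1; 0 0 0 2 -48 0 -1")

```text
time: 8.7
eef_pos: [0.4477, -0.1433, 0.1334]
orientation: [0.1, 0.995, -0.001, 0.003]
force: [1.9, -0.2, -2.0]
width: 0.0383
```

```bash
python3 st.py
```

```text
t 8.7 pos [ 447.7 -143.3  133.4] y [ 0.199  0.98  -0.001] z [ 0.005 -0.002 -1.   ] w 0.0383 F [ 1.9 -0.2 -2. ] q [-0.49  0.17 -0.35  1.04  0.   -0.29] v 0.977
untilt rotvec [0.002 0.005 0.   ] yaw of y deg 78.49
```

>>> step_arm(targets="0 0 -0.015 5 -35 0 -1; 0 0 0 1 -12 0 -1; 0 0 0 0 0 0 -1")

```text
time: 9.0
eef_pos: [0.4532, -0.1979, 0.1325]
orientation: [0.112, 0.994, -0.001, 0.002]
force: [0.1, 0.5, -1.3]
width: 0.0385
```

```bash
python3 st.py
python3 - <<'E'
from h import *
c=cam('wrist');im=imaging.capture('wrist');save('w3',cv2.resize(im,(768,576)))
Rm=lambda a:np.array([[np.cos(a),-np.sin(a)],[np.sin(a),np.cos(a)]])
a=np.radians(-12.5)
P=[[*(Rm(a)@[sx*.06,sy*.05]+[.43,-.2]),.04] for sx,sy in [(1,1),(1,-1),(-1,-1),(-1,1)]]
print(np.round(P,3),(proj(c,P)*1.5).round())
E
```

```text
t 9.0 pos [ 453.2 -197.9  132.5] y [ 0.222  0.975 -0.001] z [ 0.005 -0.002 -1.   ] w 0.0385 F [ 0.1  0.5 -1.3] q [-0.58  0.21 -0.3   1.05  0.   -0.36] v 0.012
untilt rotvec [0.002 0.005 0.   ] yaw of y deg 77.18
[[ 0.499 -0.164  0.04 ]
 [ 0.478 -0.262  0.04 ]
 [ 0.361 -0.236  0.04 ]
 [ 0.382 -0.138  0.04 ]] [[459. 352.]
 [285. 352.]
 [270. 133.]
 [468. 132.]]
```

View pics/w3.png

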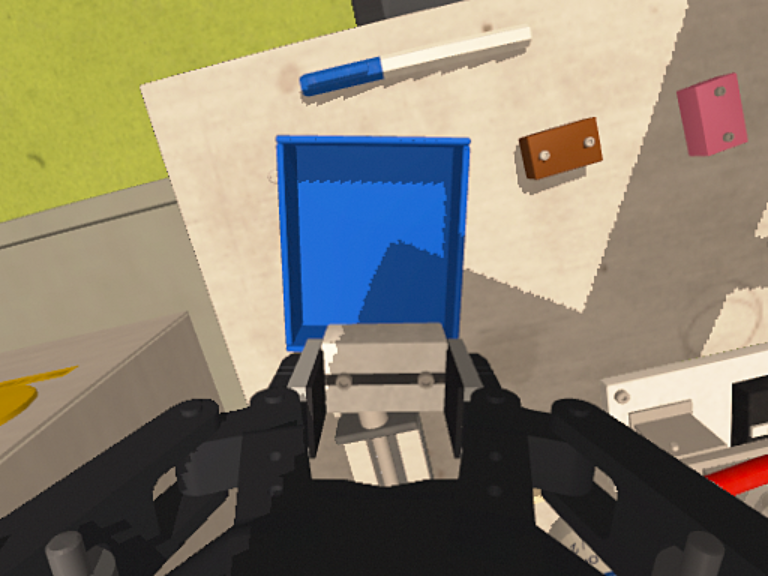

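>>> step_arm(targets="0 0 0 1 -5 -30 -1; 0 0 0 0 0 -30 -1; 0 0 0 0 0 -25 -1; 0 0 0 0 0 0 -1")

```text
time: 9.45
eef_pos: [0.4541, -0.1963, 0.0461]
orientation: [0.108, 0.994, -0.0, 0.003]
force: [-0.4, 0.2, -0.9]
width: 0.0385
```

```bash
python3 st.py
```

```text
t 9.45 pos [ 454.1 -196.3   46.1] y [ 0.216  0.976 -0.   ] z [ 0.006 -0.002 -1.   ] w 0.0385 F [-0.4  0.2 -0.9] q [-0.58  0.29 -0.44  0.83  0.   -0.36] v 0.045
untilt rotvec [0.002 0.006 0.   ] yaw of y deg 77.55
```

Correct y, then descend slowly and release.

>>> step_arm(targets="0 0 0 2 -7 -5 -1; 0 0 0 0 -1 -17 -1; 0 0 0 0 -1 -12 -1; 0 0 0 0 0 0 -1")

```text
time: 9.85
eef_pos: [0.4586, -0.2042, 0.0146]
orientation: [0.106, 0.994, -0.001, 0.005]
force: [0.3, 0.6, -1.2]
width: 0.0384
```

```bash
python3 st.py
```

```text
t 9.85 pos [ 458.6 -204.2   14.6] y [ 0.211  0.978 -0.002] z [ 0.01  -0.004 -1.   ] w 0.0384 F [ 0.3  0.6 -1.2] q [-0.59  0.34 -0.47  0.75  0.   -0.38] v 0.026
untilt rotvec [0.004 0.01  0.   ] yaw of y deg 77.83
```

>>> step_arm(targets="0 0 0 -1 0 -6 -1; 0 0 0 0 0 0 0.2; 0 0 0 0 0 0 0.2; 0 0 0 0 0 0 0.2; 0 0 0 0 0 30 0.2; 0 0 0 0 0 40 0.2; 0 0 0 0 0 40 0.2; 0 0 0.02 0 40 10 0.2; 0 0 0.03 0 48 0 0.2; 0 0 0.03 -5 48 0 0.2")

```text
time: 10.85
eef_pos: [0.4551, -0.0705, 0.1376]
orientation: [0.069, 0.998, -0.003, 0.01]
force: [1.1, 0.8, -0.1]
width: 0.0513
```

```bash
python3 st.py;  python3 - <<'E'
from h import *
im=imaging.capture('wrist');save('w4',cv2.resize(im,(768,576)))
E
```

```text
t 10.85 pos [455.1 -70.5 137.6] y [ 0.139  0.99  -0.004] z [ 0.019 -0.007 -1.   ] w 0.0513 F [ 1.1  0.8 -0.1] q [-0.34  0.14 -0.37  1.03 -0.   -0.2 ] v 0.952
untilt rotvec [0.007 0.019 0.   ] yaw of y deg 82.03
```

View pics/w4.png

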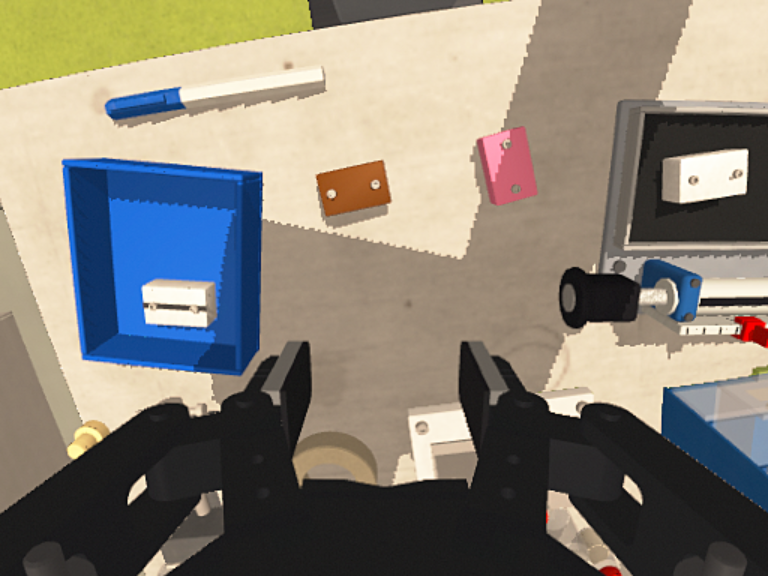

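>>> step_arm(targets="0.004 0.01 0.05 -9 45 0 0.2; 0.003 0.009 0.05 -9 45 0 0.2; 0 0 0.04 -9 45 -5 0.2; 0 0 0.03 -6 40 -15 0.2; 0 0 0 -1 18 -30 0.2; 0 0 0 0 0 -20 0.2; 0 0 0 0 0 0 0.2")

```text
time: 11.6
eef_pos: [0.4182, 0.1353, 0.0702]
orientation: [-0.024, 1.0, 0.002, 0.004]
force: [0.5, -0.8, 0.1]
width: 0.051
```

```bash
python3 st.py;  python3 - <<'E'
from h import *
c=cam('wrist');im=imaging.capture('wrist');save('w5',cv2.resize(im,(768,576)))
print(proj(c,[[.4216,.1217,.029]])*1.5)
E
```

```text
t 11.6 pos [418.2 135.3  70.2] y [-0.048  0.999  0.004] z [ 0.008  0.005 -1.   ] w 0.051 F [ 0.5 -0.8  0.1] q [ 0.12  0.18 -0.52  0.86  0.    0.07] v 0.035
untilt rotvec [-0.005  0.008  0.   ] yaw of y deg 92.76
[[352.39691556 326.89973597]]
```

View pics/w5.png

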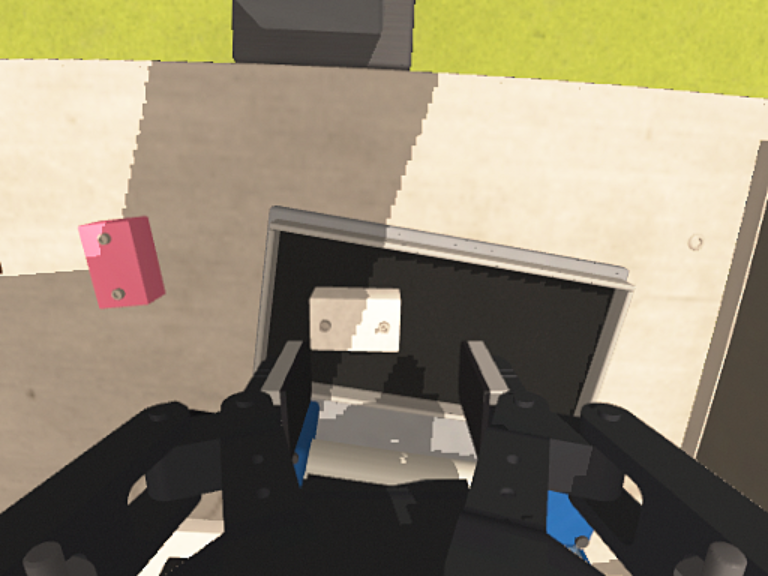

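>>> step_arm(targets="-0.005 0.008 -0.02 2 -10 -20 0.2; 0 0 0 0 0 -15 0.2; 0 0 0 0 0 0 0.2")

```text
time: 11.95
eef_pos: [0.4237, 0.1239, 0.0394]
orientation: [-0.013, 1.0, -0.0, 0.003]
force: [-0.7, 0.4, 1.1]
width: 0.0513
```

```bash
python3 st.py
```

```text
t 11.95 pos [423.7 123.9  39.4] y [-0.025  1.    -0.   ] z [ 0.007  0.    -1.   ] w 0.0513 F [-0.7  0.4  1.1] q [ 0.09  0.22 -0.57  0.78 -0.    0.07] v 0.045
untilt rotvec [-0.     0.007  0.   ] yaw of y deg 91.44
```

>>> step_arm(targets="0 0 0 -3 2 -5 0.2; 0 0 0 -1 0 -13 0.2; 0 0 0 -1 0 -7 0.2; 0 0 0 0 0 0 0.2")

```text
time: 12.35
eef_pos: [0.421, 0.1253, 0.0176]
orientation: [-0.011, 1.0, 0.0, 0.006]
force: [-0.3, 0.2, 0.4]
width: 0.0514
```

```bash
python3 st.py
```

```text
t 12.35 pos [421.  125.3  17.6] y [-0.022  1.     0.   ] z [ 0.013  0.001 -1.   ] w 0.0514 F [-0.3  0.2  0.4] q [ 0.1   0.25 -0.61  0.71 -0.    0.08] v 0.017
untilt rotvec [-0.001  0.013  0.   ] yaw of y deg 91.29
```

>>> step_arm(targets="0 0.01 0 0 0 -4 0.2; 0 0 0 0 0 0 -1; 0 0 0 0 0 0 -1; 0 0 0 0 0 0 -1; 0 0 0 0 0 0 -1; 0 0 0 0 0 0 -1")

```text
time: 12.95
eef_pos: [0.4221, 0.1255, 0.0151]
orientation: [-0.011, 1.0, 0.0, 0.002]
force: [0.3, -0.4, -0.5]
width: 0.0383
```

```bash
python3 st.py
```

```text
t 12.95 pos [422.1 125.5  15.1] y [-0.023  1.     0.001] z [ 0.004  0.001 -1.   ] w 0.0383 F [ 0.3 -0.4 -0.5] q [ 0.1   0.25 -0.6   0.71  0.    0.08] v 0.003
untilt rotvec [-0.001  0.004  0.   ] yaw of y deg 91.29
```

>>> step_arm(targets="0 0 0 0 0 30 -1; 0 0 0 0 0 40 -1; 0 0 0 0 0 40 -1; 0 0 -0.04 -2 -40 5 -1; 0 0 -0.04 -3 -48 0 -1; 0 0 -0.04 -3 -48 0 -1; 0 0 -0.04 -3 -48 0 -1; 0 0 -0.04 -3 -48 0 -1; 0 0 -0.04 -3 -48 0 -1; 0 0 0 0 -30 0 -1")

```text
time: 13.95
eef_pos: [0.4018, -0.1919, 0.136]
orientation: [0.108, 0.994, -0.001, 0.004]
force: [0.3, 0.3, -0.4]
width: 0.0386
```

>>> step_arm(targets="0 0 0 0 0 0 -1; 0 0 0 0 0 0 -1")

```text
time: 14.15
eef_pos: [0.4013, -0.196, 0.1356]
orientation: [0.111, 0.994, -0.001, 0.004]
force: [-0.5, 0.9, -1.5]
width: 0.0384
```

```bash
python3 st.py
```

```text
t 14.15 pos [ 401.3 -196.   135.6] y [ 0.221  0.975 -0.001] z [ 0.007 -0.002 -1.   ] w 0.0384 F [-0.5  0.9 -1.5] q [-0.64  0.13 -0.4   1.04  0.   -0.42] v 0.029
untilt rotvec [0.002 0.007 0.   ] yaw of y deg 77.24
```

>>> step_arm(targets="0 0 0 0 1 -30 -1; 0 0 0 0 1 -30 -1; 0 0 0 0 0 -25 -1; 0 0 0 0 0 0 -1")

```text
time: 14.55
eef_pos: [0.4017, -0.1907, 0.0493]
orientation: [0.109, 0.994, -0.001, 0.005]
force: [-0.4, 0.2, -1.0]
width: 0.0382
```

```bash
python3 st.py
```

```text
t 14.55 pos [ 401.7 -190.7   49.3] y [ 0.217  0.976 -0.001] z [ 0.009 -0.003 -1.   ] w 0.0382 F [-0.4  0.2 -1. ] q [-0.63  0.21 -0.55  0.8   0.   -0.42] v 0.047
untilt rotvec [0.003 0.009 0.   ] yaw of y deg 77.45
```

>>> step_arm(targets="0 0 0 0 -2 -15 -1; 0 0 0 0 -1 -15 -1; 0 0 0 0 0 -8 -1; 0 0 0 0 0 -4 -1; 0 0 0 0 0 0 -1")

```text
time: 15.05
eef_pos: [0.404, -0.1911, 0.0102]
orientation: [0.106, 0.994, -0.002, 0.006]
force: [0.2, -0.0, -1.1]
width: 0.0386
```

```bash
python3 st.py
```

```text
t 15.05 pos [ 404.  -191.1   10.2] y [ 0.211  0.977 -0.002] z [ 0.012 -0.004 -1.   ] w 0.0386 F [ 0.2 -0.  -1.1] q [-0.63  0.27 -0.6   0.69  0.   -0.42] v 0.017
untilt rotvec [0.004 0.012 0.   ] yaw of y deg 77.79
```

>>> step_arm(targets="0 0 0 0 0 -2 -1; 0 0 0 0 0 0 0.2; 0 0 0 0 0 0 0.2; 0 0 0 0 0 0 0.2; 0 0 0 0 0 30 0.2; 0 0 0 0 0 40 0.2; 0 0 0 0 0 40 0.2; 0 0 -0.1 2 40 20 0.2; 0 0 -0.145 4 45 0 0.2; 0 0 -0.145 4 45 0 0.2")

```text
time: 16.05
eef_pos: [0.4142, -0.073, 0.1458]
orientation: [0.287, 0.958, -0.003, 0.008]
force: [0.2, -0.0, 0.7]
width: 0.0509
```

```bash
python3 st.py;  python3 - <<'E'
from h import *
im=imaging.capture('wrist');save('w6',cv2.resize(im,(768,576)))
E
```

```text
t 16.05 pos [414.2 -73.  145.8] y [ 0.55   0.835 -0.   ] z [ 0.014 -0.01  -1.   ] w 0.0509 F [ 0.2 -0.   0.7] q [-0.37  0.07 -0.43  1.05 -0.    0.21] v 2.186
untilt rotvec [0.01  0.014 0.   ] yaw of y deg 56.65
```

View pics/w6.png

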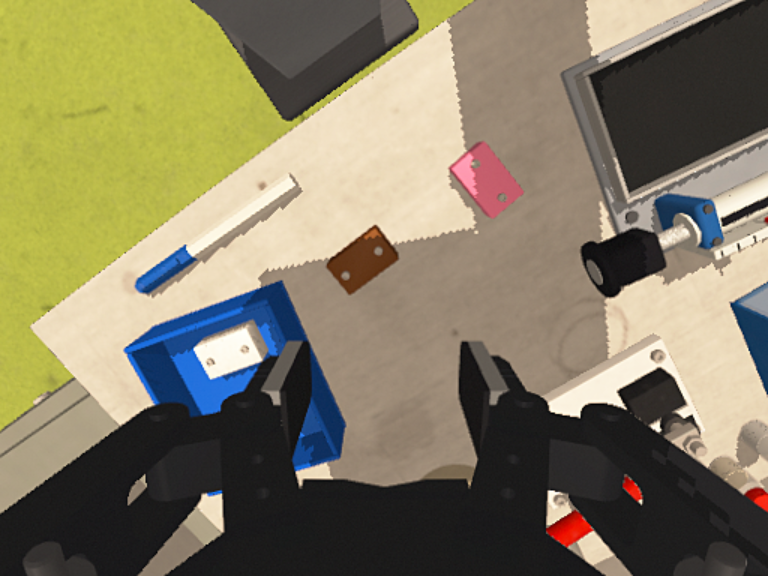

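>>> step_arm(targets="0 0 -0.145 6 12 10 0.2; 0 0 -0.145 6 12 10 0.2; 0 0 -0.145 6 12 10 0.2; 0 0 -0.145 6 12 10 0.2; 0 0 -0.145 6 12 10 0.2; 0 0 -0.145 6 10 5 0.2; 0 0 -0.12 5 10 0 0.2; 0 0 0 0 0 0 0.2; 0 0 0 0 0 0 0.2")

```text
time: 17.0
eef_pos: [0.455, 0.0178, 0.2048]
orientation: [0.716, 0.698, -0.004, 0.007]
force: [0.5, -0.4, -0.2]
width: 0.0513
```

```bash
python3 st.py;  python3 - <<'E'
from h import *
import pickle
c=cam('wrist');im=imaging.capture('wrist');save('w7',cv2.resize(im,(768,576)))
pickle.dump((c,im),open('w7.pkl','wb'))
for l,z in [('barrel_mouth',.038),('pull_knob',.038),('pointer',.064),('mark_clip',.05)]:
    for x in imaging.place_of('wrist',l)[:2]:
        px=np.array(x['at'])*[512,384]; print(l,(px*1.5).round(1),round(x['confidence'],2),at_z(c,px,z).round(4))
E
```

```text
t 17.0 pos [455.   17.8 204.8] y [ 1.    -0.026  0.004] z [ 0.004 -0.016 -1.   ] w 0.0513 F [ 0.5 -0.4 -0.2] q [-0.14  0.11 -0.24  1.22 -0.02  1.46] v 0.014
untilt rotvec [0.016 0.004 0.   ] yaw of y deg -1.52
barrel_mouth [424.3 150.5] 0.86 [0.4849 0.0908 0.038 ]
pull_knob [419.7 204. ] 0.83 [0.4816 0.0553 0.038 ]
pull_knob [367.8  63.6] 0.4 [0.449  0.1455 0.038 ]
pointer [338.1 470.8] 0.49 [ 0.4165 -0.1415  0.064 ]
mark_clip [465.   76.2] 0.49 [0.5092 0.1346 0.05  ]
```

View pics/w7.png

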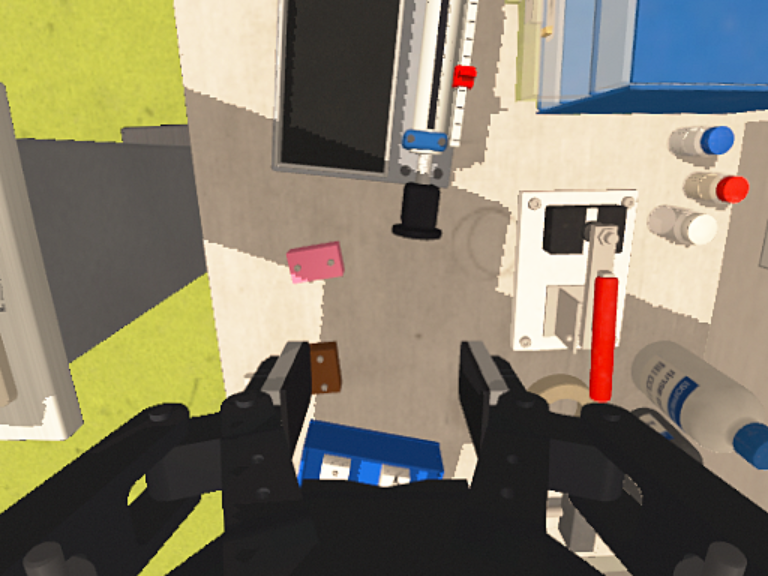

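>>> step_arm(targets="0.01 0 -0.07 8 35 -15 0.2; 0.006 0.004 0 8 35 -15 0.2; 0 0 0 0 5 -5 0.2; 0 0 0 0 0 0 0.2")

```text
time: 17.65
eef_pos: [0.4715, 0.0925, 0.1691]
orientation: [0.743, 0.67, -0.0, 0.0]
force: [0.1, 0.1, 0.0]
width: 0.0512
```

```bash
python3 st.py;  python3 - <<'E'
from h import *
import pickle
c=cam('wrist');im=imaging.capture('wrist');save('w8',cv2.resize(im,(768,576)))
pickle.dump((c,im),open('w8.pkl','wb'))
for l,z in [('barrel_mouth',.038),('pull_knob',.038),('pointer',.064),('mark_clip',.05)]:
    for x in imaging.place_of('wrist',l)[:2]:
        px=np.array(x['at'])*[512,384]; print(l,(px*1.5).round(1),round(x['confidence'],2),at_z(c,px,z).round(4))
E
```

```text
t 17.65 pos [471.5  92.5 169.1] y [ 0.995 -0.103  0.   ] z [ 0. -0. -1.] w 0.0512 F [0.1 0.1 0. ] q [ 0.02  0.17 -0.26  1.14 -0.    1.69] v 0.009
untilt rotvec [0. 0. 0.] yaw of y deg -5.91
barrel_mouth [411.  271.1] 0.87 [0.4891 0.0925 0.038 ]
barrel_mouth [307.7 167.4] 0.57 [0.4331 0.1625 0.038 ]
pull_knob [404.  328.4] 0.93 [0.4811 0.0543 0.038 ]
pull_knob [408.7 275.8] 0.75 [0.4873 0.0895 0.038 ]
pointer [436.8 105.2] 0.65 [0.5094 0.1867 0.064 ]
mark_clip [345.6 181.3] 0.74 [0.4558 0.1523 0.05  ]
mark_clip [435.6 208.2] 0.47 [0.5062 0.1316 0.05  ]
```

View pics/w8.png

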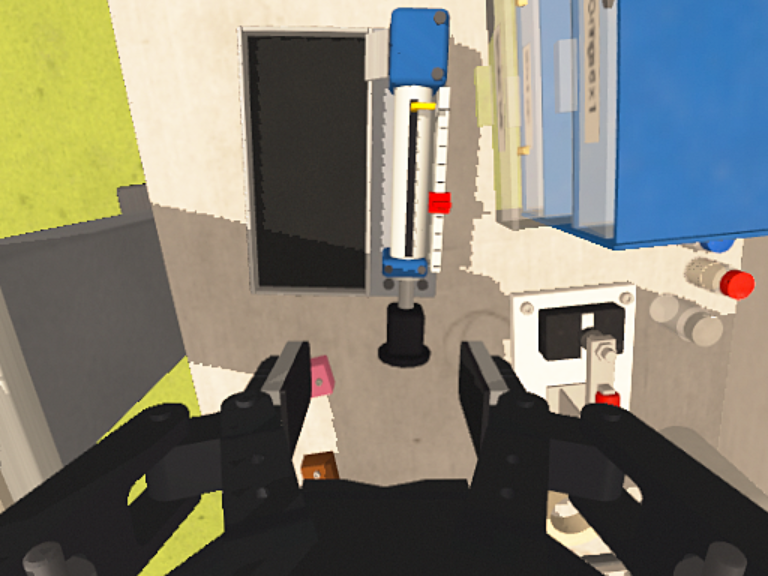

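Run:
```python
from h import *
import pickle
c,im=pickle.load(open('w8.pkl','rb'))
save('w8z',cv2.resize(im[55:150,245:315],None,fx=6,fy=6,interpolation=cv2.INTER_NEAREST))
r,g,b=[im[...,i].astype(int) for i in range(3)]
red=(r>110)&(g<50)&(b<50); yel=(r>130)&(g>110)&(b<90)
for n,m in (('red',red),('yel',yel)):
    m=m.copy(); m[:, :250]=0; m[:,320:]=0; m[:60]=0; m[150:]=0
    ys,xs=np.where(m); print(n,xs.min(),xs.max(),ys.min(),ys.max(),xs.mean(),ys.mean())
```

```text
red 286 299 128 141 292.3763440860215 134.65591397849462
yel 274 290 68 73 281.3164556962025 70.29113924050633
```

View pics/w8z.png

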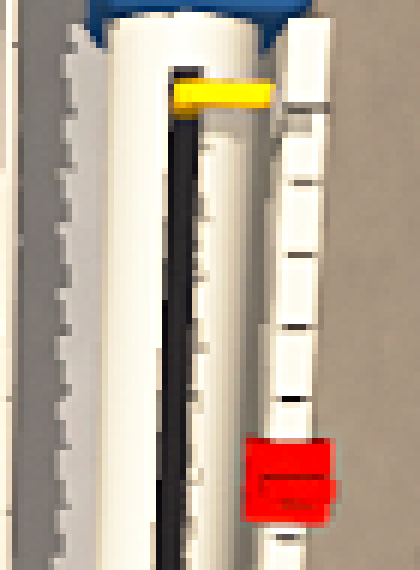

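Run:
```python
from h import *
import pickle
c,im=pickle.load(open('w8.pkl','rb'))
print('cam',c[2])
f=lambda zx,zy,z:at_z(c,(245+zx/6-.5+0/12,55+zy/6-.5),z)
yd=lambda a:np.array([-np.sin(a),np.cos(a)])
for nm,zx,zy,z in [('ptr tip top edge',271,81,.064),('ptr tip bot edge',271,108,.064),('ptr left top',176,80,.064),('clip top edge l',246,438,.055),('clip top r',328,438,.055),('clip bot l',245,522,.055),('clip bot r',328,522,.055),('bladeA',335,477,.065),('bladeB',335,500,.065),('line l',262,477,.065),
 ('slot top',185,68,.049),('slot bot',165,569,.049),('rail TL',285,18,.05),('rail tr',329,18,.05)]:
    print(nm,(f(zx,zy,z)*1000).round(1))
# unit edges for yaw: tray corners in 768 px
for p in [(239,28),(372,30),(367,292),(251,292)]:
    print(p,(at_z(c,(p[0]/1.5,p[1]/1.5),.022)*1000).round(1))
save('w8y',cv2.resize(im[122:148,278:306],None,fx=20,fy=20,interpolation=cv2.INTER_NEAREST))
```

```text
cam [0.47880776 0.15944872 0.31015453]
ptr tip top edge [508.3 188.4  64. ]
ptr tip bot edge [508.1 185.1  64. ]
ptr left top [496.  189.8  64. ]
clip top edge l [502.2 142.1  55. ]
clip top r [513.8 141.   55. ]
clip bot l [501.2 130.3  55. ]
clip bot r [513.1 129.1  55. ]
bladeA [513.1 136.3  65. ]
bladeB [512.9 133.2  65. ]
line l [503.1 137.3  65. ]
slot top [498.4 193.1  49. ]
slot bot [489.4 123.9  49. ]
rail TL [512.6 198.   50. ]
rail tr [518.6 197.5  50. ]
(239, 28) [401.  247.7  22. ]
(372, 30) [479.7 237.6  22. ]
(367, 292) [458.6  77.   22. ]
(251, 292) [379.6  85.2  22. ]
```

View pics/w8y.png

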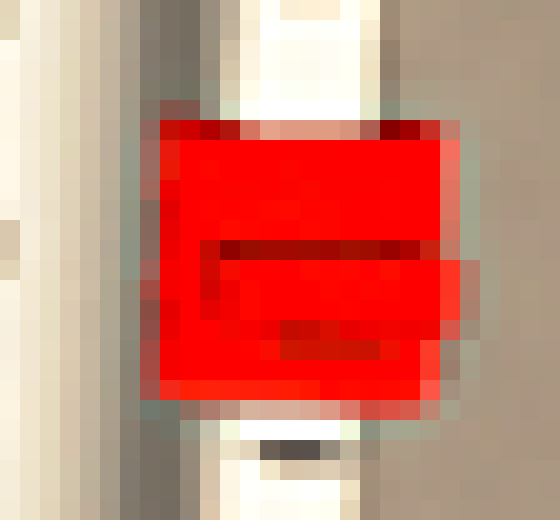

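Run:
```python
from h import *
import pickle
c,im=pickle.load(open('w7.pkl','rb'))
for n,p,z in [('plate TL',(519,192),.01),('plate BL',(512,350),.01),('handle top',(605,280),.08),('handle bot',(600,398),.08),('lever',(590,340),.05),('box',(545,210),.03)]:
    print(n,(at_z(c,(p[0]/1.5,p[1]/1.5),z)*1000).round())
```

```text
plate TL [559.  60.  10.]
plate BL [560. -70.  10.]
handle top [596.   9.  80.]
handle bot [602. -75.  80.]
lever [605. -45.  50.]
box [572.  48.  30.]
```

>>> step_arm(targets="0 0 -0.025 3 -13 -30 0.2; 0 0 0 3 -13 -30 0.2; 0 0 0 3 -12 -20 0.2; 0 0 0 0 0 0 0.2")

```text
time: 18.3
eef_pos: [0.4828, 0.0499, 0.0912]
orientation: [0.753, 0.658, 0.003, 0.003]
force: [-0.0, -0.5, 0.6]
width: 0.0513
```

```bash
python3 st.py
```

```text
t 18.3 pos [482.8  49.9  91.2] y [ 0.991 -0.134  0.01 ] z [ 0.01  -0.001 -1.   ] w 0.0513 F [-0.  -0.5  0.6] q [-0.07  0.23 -0.39  0.94 -0.    1.63] v 0.036
untilt rotvec [0.001 0.01  0.   ] yaw of y deg -7.69
```

Clear of the clamp. Look once before descending.

Run:
```python
from h import *
c=cam('wrist');im=imaging.capture('wrist');save('w9',cv2.resize(im,(768,576)))
print(proj(c,[[.4805,.0541,.051],[.4805-.127*.0,.0541,.038]])*1.5)
```

```text
[[376.02114174 315.45835885]
 [376.24991853 306.17402201]]
```

View pics/w9.png

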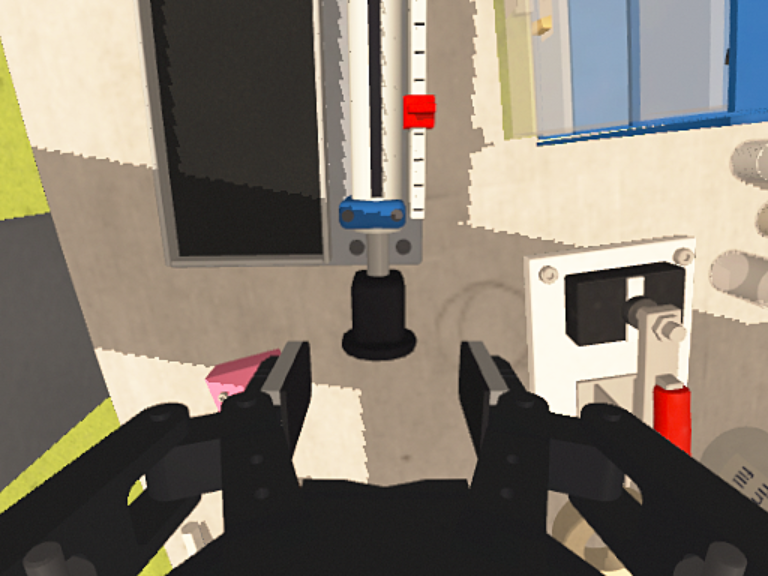

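Run:
```python
from h import *
c=cam('wrist');a=np.radians(-7.3);u=np.array([np.cos(a),np.sin(a)]);v=np.array([-np.sin(a),np.cos(a)])
def P(o,x,y,z): return [*(np.array(o)+x*u+y*v),z]
o=(.4805,.0541)
pts=[P(o,-.012,.015,.051),P(o,.012,.015,.051),P(o,.0,.015,.051),P(o,.0,-.015,.051),P(o,0,-.015,.056),P(o,0,-.021,.056),P(o,-.018,-.021,.038),P(o,.018,-.021,.038),P(o,0,.035,.038+.011),P(o,.017,.084,.065)]
print((proj(c,pts)*1.5).round(1))
```

```text
[[346.7 282.9]
 [402.7 282.4]
 [374.7 282.6]
 [375.5 347.5]
 [375.5 352.1]
 [375.6 364.7]
 [338.3 348.6]
 [413.5 347.8]
 [374.2 235.5]
 [419.3 107. ]]
```

Run:
```python
from h import *
import pickle
c,im=pickle.load(open('w8.pkl','rb'));a=np.radians(-7.3);u=np.array([np.cos(a),np.sin(a)]);v=np.array([-np.sin(a),np.cos(a)])
def P(o,x,y,z): return [*(np.array(o)+x*u+y*v),z]
o=(.482,.0575)
pts=[P(o,0,.015,.051),P(o,.0,-.015,.051),P(o,0,-.021,.056),P(o,-.018,-.021,.038),P(o,.018,-.021,.038),P(o,.017,.135,.064)]
q=proj(c,pts); print((q*1.5).round(1))
save('w8k',cv2.resize(im[185:255,240:300],None,fx=9,fy=9,interpolation=cv2.INTER_NEAREST)); print(((q-[240,185])*9).round())
```

```text
[[406.8 308.3]
 [405.  353. ]
 [405.  365. ]
 [376.9 352.6]
 [430.6 353.8]
 [449.   98.8]]
[[  281.   185.]
 [  270.   453.]
 [  270.   525.]
 [  101.   451.]
 [  424.   458.]
 [  534. -1072.]]
```

View pics/w8k.png

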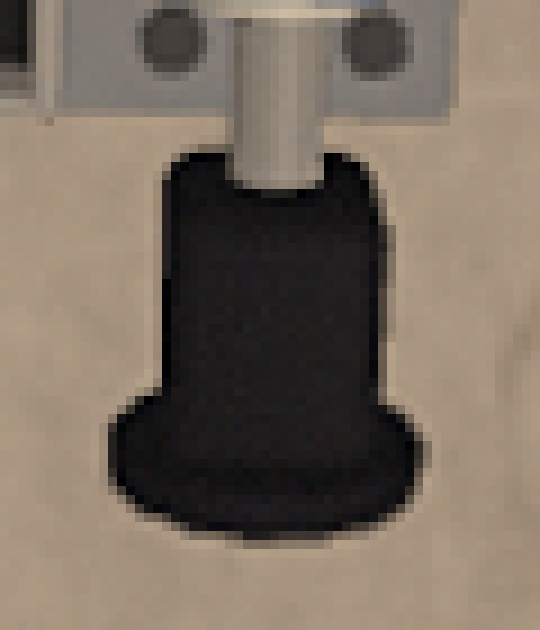

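>>> step_arm(targets="0 0.01 0 -2 5 -25 0.2; 0 0 0 -1 0 -20 0.2; 0 0 0 -1 0 0 0.2; 0 0 0 0 0 0 0.2")

```text
time: 18.75
eef_pos: [0.482, 0.0557, 0.0525]
orientation: [0.753, 0.658, 0.003, 0.003]
force: [0.3, -0.3, 0.3]
width: 0.051
```

```bash
python3 st.py
```

```text
t 18.75 pos [482.   55.7  52.5] y [ 0.991 -0.135  0.009] z [ 0.009 -0.001 -1.   ] w 0.051 F [ 0.3 -0.3  0.3] q [-0.06  0.27 -0.45  0.84 -0.    1.65] v 0.007
untilt rotvec [0.001 0.009 0.   ] yaw of y deg -7.77
```

>>> step_arm(targets="0 0.008 0.008 -1 0 -17 0.2; 0 0 0 -1 0 -16 0.2; 0 0 0 -1 0 -4 0.2; 0 0 0 0 0 0 0.2")

```text
time: 19.15
eef_pos: [0.4828, 0.0562, 0.0214]
orientation: [0.75, 0.661, 0.004, 0.004]
force: [-0.1, 0.3, 1.0]
width: 0.0512
```

```bash
python3 st.py
```

```text
t 19.15 pos [482.8  56.2  21.4] y [ 0.992 -0.126  0.01 ] z [ 0.01  -0.001 -1.   ] w 0.0512 F [-0.1  0.3  1. ] q [-0.06  0.31 -0.5   0.76 -0.    1.64] v 0.019
untilt rotvec [0.001 0.01  0.   ] yaw of y deg -7.25
```

>>> step_arm(targets="0 0.008 0 -2 0 -4 0.2; 0 0 0 0 0 0 -1; 0 0 0 0 0 0 -1; 0 0 0 0 0 0 -1; 0 0 0 0 0 0 -1; 0 0 0 0 0 0 -1; 0 0 0 0 0 0 -1; 0 0 0 0 0 0 -1")

```text
time: 19.95
eef_pos: [0.4812, 0.0563, 0.02]
orientation: [0.75, 0.661, 0.001, 0.001]
force: [0.5, 0.2, -0.5]
width: 0.0235
```

```bash
python3 st.py
python3 - <<'E'
from h import *
im=imaging.capture('wrist');save('w10',cv2.resize(im,(768,576)))
im=imaging.capture('top');save('t10',cv2.resize(im[140:230,110:250],None,fx=5,fy=5,interpolation=cv2.INTER_CUBIC))
E
```

```text
t 19.95 pos [481.2  56.3  20. ] y [ 0.992 -0.126  0.004] z [ 0.004 -0.001 -1.   ] w 0.0235 F [ 0.5  0.2 -0.5] q [-0.06  0.31 -0.5   0.76 -0.    1.64] v 0.001
untilt rotvec [0.001 0.004 0.   ] yaw of y deg -7.24
```

View pics/w10.png

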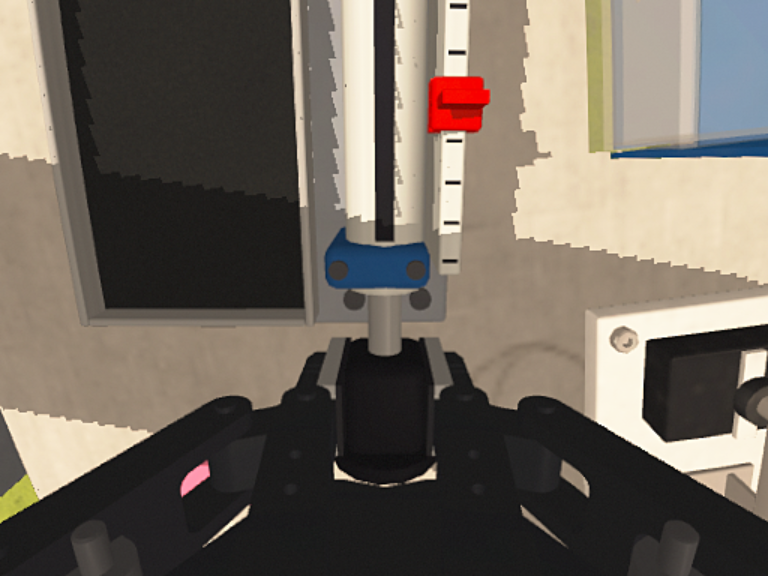

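View pics/t10.png

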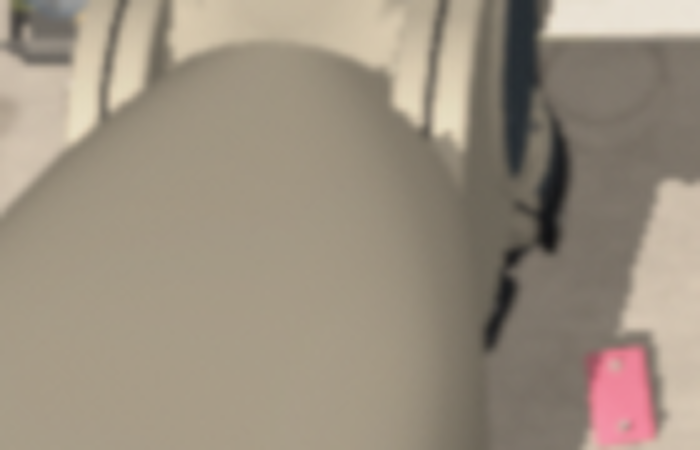

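>>> step_arm(targets="0 0 0 -1.3 -10 0 -1; 0 0 0 -1.3 -10 0 -1; 0 0 0 -1.3 -10 0 -1; 0 0 0 -1.3 -10 0 -1; 0 0 0 -0.6 -5 0 -1; 0 0 0 0 0 0 -1")

```text
time: 20.65
eef_pos: [0.4753, 0.0096, 0.02]
orientation: [0.75, 0.661, 0.004, -0.0]
force: [1.9, 5.5, -2.7]
width: 0.0231
```

```bash
python3 st.py
python3 - <<'E'
from h import *
im=imaging.capture('wrist');save('w11',cv2.resize(im,(768,576)))
im=imaging.capture('top');save('t11',cv2.resize(im[140:230,110:250],None,fx=5,fy=5,interpolation=cv2.INTER_CUBIC))
im=imaging.capture('side');save('s11',cv2.resize(im[130:210,220:300],None,fx=7,fy=7,interpolation=cv2.INTER_CUBIC))
E
```

```text
t 20.65 pos [475.3   9.6  20. ] y [ 0.992 -0.125  0.004] z [ 0.005  0.005 -1.   ] w 0.0231 F [ 1.9  5.5 -2.7] q [-0.16  0.3  -0.52  0.75  0.01  1.54] v 0.012
untilt rotvec [-0.005  0.005  0.   ] yaw of y deg -7.19
```

View pics/w11.png

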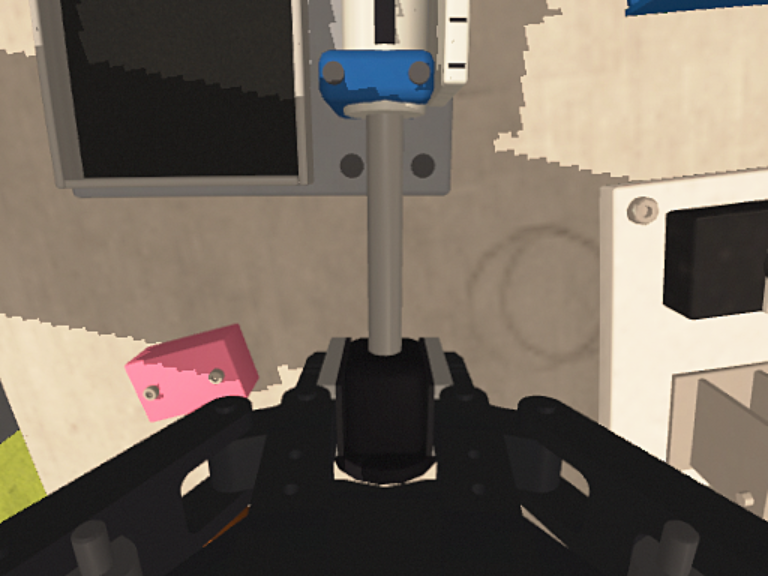

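View pics/t11.png

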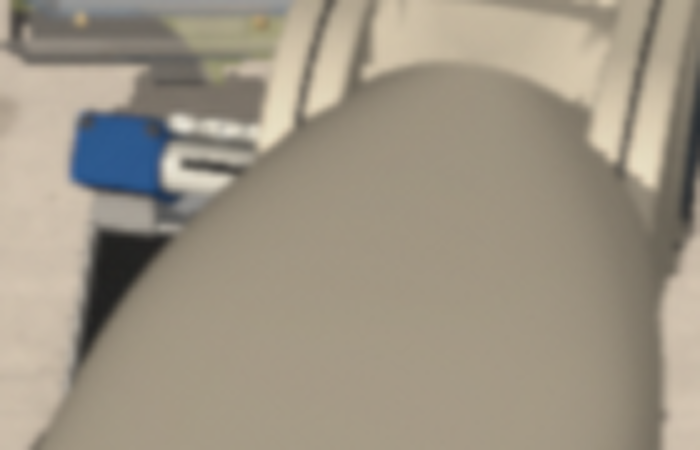

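View pics/s11.png

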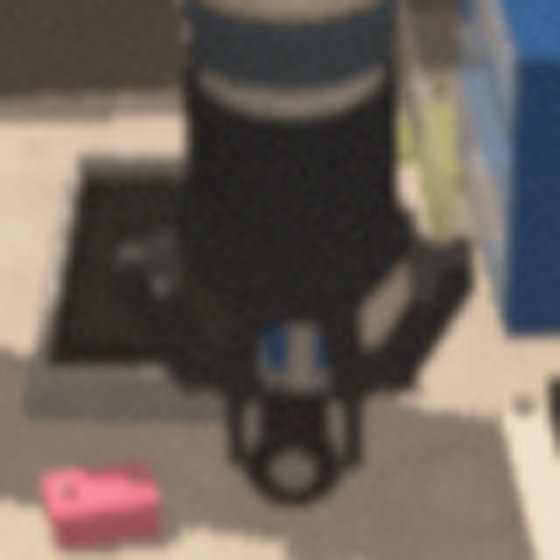

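Run:
```python
from h import *
import pickle
c,im=pickle.load(open('w1.pkl','rb'))
save('w1z',cv2.resize(im[62:92,155:225],None,fx=11,fy=11,interpolation=cv2.INTER_NEAREST))
t=cv2.imread('pics/top0.png')
cv2.imwrite('pics/top0z.png',cv2.resize(t[158:180,138:184],None,fx=16,fy=16,interpolation=cv2.INTER_NEAREST))
```

```text
(no output)
```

View pics/w1z.png

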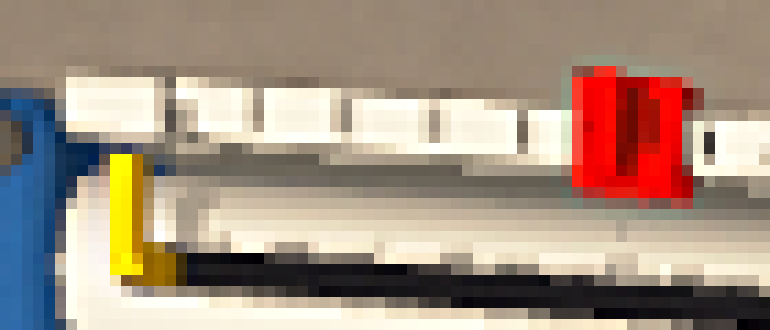

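View pics/top0z.png

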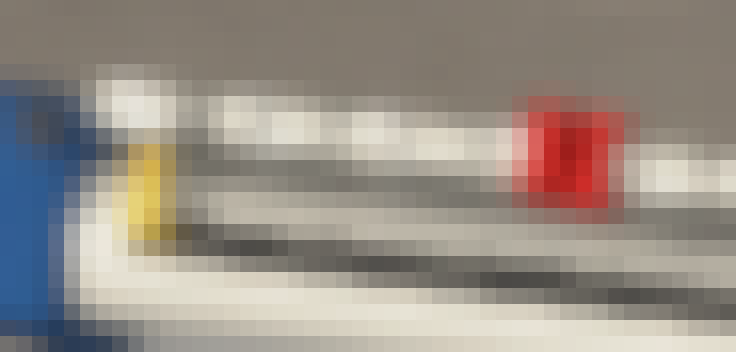

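Run:
```python
from h import *
import pickle
v=np.array([np.sin(np.radians(7.3)),np.cos(np.radians(7.3))])
c,im=pickle.load(open('w1.pkl','rb'))
p=at_z(c,(155+123/11-.5,62+158/11-.5),.064); m=at_z(c,(155+606/11-.5,62+130/11-.5),.065)
b=[at_z(c,(155+x/11-.5,62+130/11-.5),.055) for x in (572,690)]
print(p,m,(p-m)[:2]@v,b)
t=cam('top')
p=at_z(t,(138+147/16-.5,158+155/16-.5),.064); m=at_z(t,(138+568/16-.5,158+150/16-.5),.060)
print(p,m,(p-m)[:2]@v)
```

```text
[0.50786896 0.18638526 0.064     ] [0.50725028 0.13455623 0.065     ] 0.051487544608932394 [array([0.50881096, 0.14012289, 0.055     ]), array([0.50804154, 0.12742004, 0.055     ])]
[0.50639304 0.18736626 0.064     ] [0.50760664 0.13315558 0.06      ] 0.05361706976668301
```

>>> step_arm(targets="-0.004 0.003 0 -0.5 -4 0 -1; 0 0 0 0 0 0 -1; 0 0 0 0 0 0 -1")

```text
time: 21.1
eef_pos: [0.4748, 0.0057, 0.02]
orientation: [0.75, 0.661, 0.003, -0.001]
force: [1.4, 6.0, -2.2]
width: 0.0232
```

```bash
python3 st.py
```

```text
t 21.1 pos [474.8   5.7  20. ] y [ 0.992 -0.125  0.002] z [ 0.003  0.004 -1.   ] w 0.0232 F [ 1.4  6.  -2.2] q [-0.17  0.3  -0.52  0.75  0.    1.53] v 0.009
untilt rotvec [-0.004  0.003  0.   ] yaw of y deg -7.19
```

>>> step_arm(targets="0 0 0 0 -0.3 0 -1; 0 0 0 0 0 0 -1; 0 0 0 0 0 0 -1; 0 0 0 0 0 0 -1; 0 0 0 0 0 0 -1")

```text
time: 21.6
eef_pos: [0.4747, 0.0049, 0.02]
orientation: [0.75, 0.661, 0.004, -0.002]
force: [2.1, 7.2, -2.7]
width: 0.0231
```

```bash
python3 st.py
python3 - <<'E'
from h import *
im=imaging.capture('wrist');save('w12',cv2.resize(im,(768,576)))
im=imaging.capture('top');save('t12',cv2.resize(im[120:260,110:400],None,fx=2.7,fy=2.7,interpolation=cv2.INTER_CUBIC))
for l in ('pointer','mark_clip'):
  for n in ('top',):print(l,[(np.array(x['at'])*[512,384],x['confidence']) for x in imaging.place_of(n,l)])
E
```

```text
t 21.6 pos [474.7   4.9  20. ] y [ 0.992 -0.125  0.003] z [ 0.004  0.009 -1.   ] w 0.0231 F [ 2.1  7.2 -2.7] q [-0.17  0.3  -0.52  0.75  0.01  1.52] v 0.009
untilt rotvec [-0.009  0.004  0.   ] yaw of y deg -7.18
pointer []
mark_clip [(array([335.616 , 195.8016]), 0.7)]
```

View pics/w12.png

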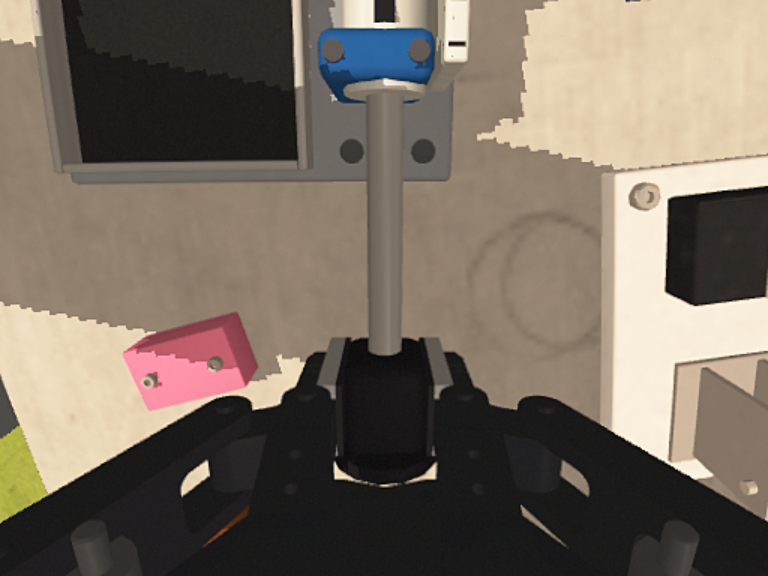

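View pics/t12.png

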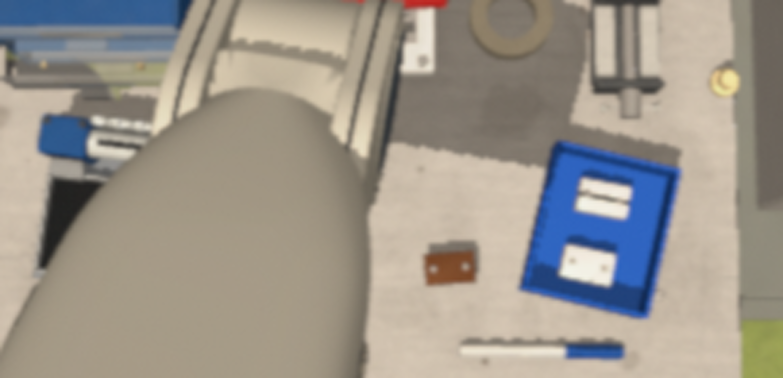

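>>> step_arm(targets="-0.005 0.003 0 0 0.4 0 -1; 0 0 0 0 0 0 -1; 0 0 0 0 0 0 -1; 0 0 0 0 0 0 -1; 0 0 0 0 0 0 -1")

```text
time: 22.3
eef_pos: [0.4747, 0.0049, 0.02]
orientation: [0.75, 0.661, 0.003, -0.002]
force: [1.3, 6.8, -2.3]
width: 0.023
```

```bash
python3 st.py
python3 - <<'E'
from h import *
imaging.capture('wrist');imaging.capture('wrist');imaging.capture('wrist')
E
python3 st.py
```

```text
t 22.3 pos [474.7   4.9  20. ] y [ 0.992 -0.125  0.002] z [ 0.003  0.008 -1.   ] w 0.023 F [ 1.3  6.8 -2.3] q [-0.17  0.3  -0.52  0.75  0.01  1.52] v 0.008
untilt rotvec [-0.008  0.003  0.   ] yaw of y deg -7.18
t 22.45 pos [474.7   4.8  20. ] y [ 0.992 -0.125  0.002] z [ 0.003  0.008 -1.   ] w 0.0233 F [ 1.4  6.6 -2.6] q [-0.17  0.3  -0.52  0.75  0.01  1.52] v 0.001
untilt rotvec [-0.008  0.003  0.   ] yaw of y deg -7.18
```

Stable at about 51.8 mm drawn, against my measurements of 51.1, 51.5 and 53.6 mm. Handing in.

```bash
python3 - <<'E'
from h import *
print(order.finish_job())
E
python3 st.py
```

```text
the job is handed in; nothing more can be done
None
the job is handed in; nothing more can be done
```

I put both aluminium blocks in the blue tote, then pulled the stop rod out by its knob. The job was handed in at about 22.5 s with the gripper still holding the knob.

- **Blocks:** the last top picture shows the grooved block and the plain block lying in the tote. I did not touch the tape roll, coupling, marker or the brown and pink look-alikes.
- **Rod:** it was about 51.8 mm out, judged from how far the tool moved. The needed draw, measured beforehand, was 51.1 and 51.5 mm in two wrist pictures. The coarser top picture gave 53.6 mm and disagrees.
- **Hold:** the knob had not slipped in the grip. The pull of about 7 N fits the spring, and the pose stayed still over the last readings.
- **Not checked:** the arm hid the pointer and the mark clip from all three cameras at the final pose. Their being level therefore rests on the measured draw and was not seen directly.

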